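Shut off the air and bring the part round to the sensor

TASK

First shut off the air: with a finger, push the valve's lever round until it stands fully across the pipe, against its stop. Only then turn the four-armed turntable, by pushing on one of its arms with a finger, until the arm that carries the white part points straight at the sensor, so that the part stands squarely in front of it. The part is not to be touched: it rides along seated in its nest, and the valve stays shut and the other things on the bench stay where they are.

Things in the scene. Friction and masses are not known exactly. Their poses are not given: they have to be found in the camera images.
- indexer: fixed base of the turntable: grey disc 210 mm diameter, 12 mm high, origin at its underside on the vertical turning axis. Its x axis points from the axis to the sensor: a tongue (40 mm wide, 12 mm high) runs out to 220 mm and carries a post (at 195 mm, top 90 mm high) with a level steel sensor barrel, 18 mm diameter, 77 mm high, face 155 mm from the axis
- rotor: turning cross of the turntable: four aluminium arms along its +x, +y, -x, -y, each 20 mm wide, underside 40 mm and top 60 mm above the bench, bare from 28 to 95 mm from the axis; hub 56 mm diameter, top 78 mm high. Origin on the vertical axis at bench height. The +x arm carries the part, the others are empty. Turns endlessly both ways; friction 0.15 N m, stays where left
- loaded_nest (a point): centre of the floor of the nest that holds the part: 120 mm from the turning axis on the rotor's +x arm, 62 mm high. Every arm ends in such a nest: a black ring 50 mm in diameter centred 120 mm from the axis, rim 70 mm high
- sensor_spot (a point): point fixed to the base where the loaded nest's centre must come: 120 mm from the turning axis towards the sensor, 62 mm high
- part_mid (a point): centre (half-way up) of the loose white plastic stepped part in the nest: 36 mm diameter, 30 mm high, its foot on the nest floor, held by the nest's rim 8 mm deep
- valve: fixed air inlet on a grey plate 70 x 230 mm: a steel pipe (22 mm diameter, axis 43 mm high) runs along its y axis, with a brass valve body in the middle (40 x 50 mm, top 65 mm high) and a black regulator with a knob at y = -75 mm (top 99 mm high). Origin at the underside, under the lever's turning axis
- valve_axis (a point): point on the lever's vertical turning axis, at the lever's mid height (83 mm above the bench)
- lever_end (a point): tip of the lever, 105 mm from its turning axis, 83 mm high. The lever is a straight flat bar 14 to 18 mm wide, from 74 to 92 mm high, its outer 45 mm sleeved in black rubber.
- valve_lever (a joint): angle of the lever, rad: 0 = along the pipe (air on; it points along the valve's +y axis), 1.571 = across the pipe at its stop (air shut; it points along the valve's -x axis). It grows anticlockwise seen from above. Friction about 0.12 N m; it stays where it is left.
- spare1: spare white stepped part like the one on the turntable, standing on the bench between turntable and valve, 36 mm diameter, 30 mm high; loose; leave it alone. Origin at the underside
- spare2: second spare white stepped part, on the bench, 36 mm diameter, 30 mm high; loose; leave it alone. Origin at the underside
- screwdriver: screwdriver about 200 mm long lying out to one side; loose; leave it alone. Origin at the underside
- wrench: open-ended wrench about 150 mm long lying out to one side; loose; leave it alone. Origin at the underside
- bin: empty grey plastic bin 100 x 140 mm, 50 mm high, out to one side; loose; leave it alone. Origin at the underside
- jar: clear jar with a black cap, 56 mm diameter, 70 mm high, out to one side; loose; leave it alone. Origin at the underside
- terminal: grey box 50 x 50 mm, 35 mm high, beyond the work; loose; leave it alone. Origin at the underside
- part: the same white part; origin at the centre of its underside

How it is judged (in metres and radians):
On the way, in this order (a step that is already met when the one before it is completed fails the run):
1. the valve's lever stands across the pipe at its stop (value of joint valve_lever above 1.45 rad), for 0.2 s.
2. with the valve shut, the loaded arm points at the sensor (value of joint valve_lever above 1.45 rad and horizontal distance between loaded_nest and sensor_spot below 0.009 m), for 0.2 s.
At the end, for the whole second after the job is handed in: the lever is within 0.12 rad (7 degrees) of its shut stop; the loaded nest's centre is within 9 mm of the point in front of the sensor (about 4 degrees of turn); the part sits upright on the floor of its nest; the turntable is at rest (all of step 2 and horizontal distance between part_mid and loaded_nest below 0.006 m and z of part_mid in the frame of loaded_nest below 0.019 m and angle between part_mid's own z axis and vertical below 0.15 rad and angular speed of rotor below 0.05 rad/s); the robot touches nothing.
It fails at once if the turntable is turned (its loaded nest moves more than 12 mm) while the valve is not shut (value of joint valve_lever below 1.4 rad and distance of loaded_nest from where it was at the start of the episode above 0.012 m).
It fails at once if the part is lifted, tipped or leaves its nest (z of part_mid in the frame of loaded_nest above 0.022 m or horizontal distance between part_mid and loaded_nest above 0.01 m or angle between part_mid's own z axis and vertical above 0.3 rad).
It fails at once if the robot touches the part (contact force between any of the fingers, the arm and part above 0.5 N).
It fails at once if the robot pushes the turntable or the valve with something other than its fingers (contact force between the arm and rotor above 2 N or contact force between the arm and valve above 2 N).
It fails at once if one of the other things on the bench is moved more than 20 mm (distance of any of spare1, spare2, screwdriver, wrench, bin, jar, terminal from where it was at the start of the episode above 0.02 m).
It also fails if it takes over 64 s, if anything falls off the work surface, if the arm or the gripper's body presses on something with over 40 N, if the wrist force passes 120 N, or if a joint passes its speed limit or range.

ROBOT

A 7-joint arm with a two-finger parallel gripper is mounted at the origin on the work surface. World frame = base frame: x ahead of the robot, y to its left, z up, the work surface at z = 0. Lengths are in mm, angles in rad, forces in N, time in s.
With the tool pointing down it reaches from about 400 to 875 mm from the base axis. Payload 4.4 kg.
Tool frame: the origin (TCP) lies midway between the tips of the shut fingers; the grasp point (between the pads) lies 19 mm behind it; x points along the fingers, z is the direction in which the jaws open and shut, and the axes are right-handed (so a half turn about x gives the same grasp; the last joint's range is limited). The gripper opens to 85 mm and grips with 20 to 120 N. Pads are 22 mm wide; open, the fingers measure 114 mm over their backs; the gripper's body (76 mm by 85 mm) begins 54 mm behind the grasp point. The pads swing forward as they close: fully open they stand 13 mm farther back than shut.
Start: joints at [-1.29, 0.628, 0.038, 1.517, -0.027, 0.996, -0.02], TCP at [220.905, 611.325, 231.313] pointing down, gripper open.
Joint ranges: [-3.06, 3.06], [-0.37, 2.12], [-1.25, 1.32], [0.18, 2.47], [-1.1, 4.24], [0.23, 1.98], [-2.94, 2.94]. Speed limits (rad/s): [2.57, 2.57, 3.14, 3.14, 3.14, 3.14, 3.14].

INTERFACE

Orientations are given as [roll, pitch, yaw] about the fixed x, y, z axes, in that order (R = Rz(yaw) Ry(pitch) Rx(roll)).
In Python, from cell import ctrl gives the robot as it stands. The module is installed in compiled form; this text tells all that it offers.
- The arm moves only by the tool servo_tool, never from a script. Its argument "rows" is a list of rows, each an object of numbers: "dx", "dy", "dz": the shift along the tool's x, y, z in units of 750 mm (1.0 is 750 mm); "wx", "wy", "wz": the turn, a rotation vector about the tool's x, y, z in units of 6 degrees (1.0 is 6 degrees); "fingers": the closure, from 0 (fully open) to 1 (shut). In form: [{"dx": .., "dy": .., "dz": .., "wx": .., "wy": .., "wz": .., "fingers": ..}, ...]. A call has 1 to 5 rows; each row shifts and turns the commanded pose from where the row before left it, along the tool's axes as they then stand; what a row does not reach is not made up. A row lasts 1/8 s, in which the tool goes at most 62.5 mm and 10.7 degrees, less where a joint would pass 70% of its speed; a pose out of reach is approached as far as the arm can. A call with a number of a shift or a turn outside -1 to 1 is refused whole. A call with a gripper value outside its range is refused whole. The fingers move at their own pace and stop on an object; the grip force is fixed at half the most. Time passes only in rows, so rows that do not move let the fingers close. It gives the time, the measured TCP pose, the force and the opening at its end, in the units of the state.
- ctrl.read_state(): the state, without advancing time (a new reading comes with each control period).
- ctrl.get_image(name): name is "side" or "top" or "wrist"; returns the picture (420x560x3 uint8, red, green, blue); there is no depth.
- ctrl.camera_info(name): a dict with "fovy" (degrees; the focal length in pixels is half the picture's height over the tangent of half this angle, whatever the lens; pixels are square), "cx", "cy" (the principal point, pixels), "k1" (the pictures are not rectified: a ray, as slopes to the right and down, at radius r is drawn at 1 + k1 r^2 times it, then the intrinsics apply), "R" (3x3) and "t" (3): a world point X has camera coordinates R X + t. Camera axes: x right, y down, z forward; pixel columns grow to the right and rows downward; lengths in mm; the calibration is good to about 2 mm. A picture is of the moment at which its call begins: read the wrist's pose just before it. camera_info takes no time and is no camera call; for the wrist camera it gives the pose at the moment of the call.
- ctrl.finish_job(): hands the job in, once; it reports no verdict.
Trained networks look in the newest picture that a camera, given by its name, has taken for a name from the list of things; names that differ only in an ending like _2 or _b are one class to them, and where a whole thing is asked for, a point or a joint stands for the part that bears it (a point fixed in the world has none). Each returns a list of dicts, best first, with "conf" (0 to 1); they miss things now and then, are a little off and sometimes report something else, mostly with a low value. They report only what shows in the picture. A call takes as long as a camera call.
- ctrl.search_frame(label, camera): "extent" ([centre column, centre row, width, height] in pixels, round what is visible of it).
- ctrl.silhouettes(label, camera): "region" (420x560 bool, what is visible of it) and "extent" ([centre column, centre row, width, height] in pixels, round what is visible of it).
- ctrl.mark_of(label, camera): "point" ([column, row] in pixels: a listed point, or the origin of a listed thing).
The state is a dict: "clock": time; "qpos": joint angles; "qd": joint speeds; "tau": joint torques, N m; "eef_pos": TCP position; "tool_rot": TCP orientation; "force": force on the tool from outside, world axes, zero at the start; "torque": the same for the moment, N m; "width": finger opening in mm.
Only numpy, scipy, OpenCV 4.12 (cv2) and the standard library are available. Lean on these libraries where they do the work, as an engineer would, in place of code of your own. Each camera call takes 0.05 s, during which the arm holds its last target.

## Working session

There is one attempt and no reset: what is moved stays moved. The work goes in short steps, Python scripts to look and compute and a tool call to move; the robot and the scene stay as the last step left them, time stands still between calls to the robot, and variables do not carry over. Pictures are saved under pics/ and viewed, and the job is handed in when it is done.

Besides the shell and the picture viewer there is one more tool, called as name(argument=value, ...) on one line, values as JSON. servo_tool: Moves the arm, as the interface text tells. Its arguments: {"type":"object","properties":{"rows":{"type":"array"}},"required":["rows"]}

```bash
mkdir -p pics; cat > h.py <<'E'
import numpy as np, cv2
from cell import ctrl
def info(n):
    c=ctrl.camera_info(n); c['R']=np.array(c['R']);c['t']=np.array(c['t']); c['f']=210/np.tan(np.radians(c['fovy'])/2); return c
def K(c): return np.array([[c['f'],0,c['cx']],[0,c['f'],c['cy']],[0,0,1.]])
def proj(c,X):
    X=np.atleast_2d(np.array(X,float)); r=cv2.Rodrigues(c['R'])[0]
    return cv2.projectPoints(X,r,c['t'],K(c),np.array([c['k1'],0,0,0.]))[0][:,0]
def atz(c,px,z):
    n=cv2.undistortPoints(np.array([[px]],float),K(c),np.array([c['k1'],0,0,0.]))[0,0]
    d=c['R'].T@np.array([n[0],n[1],1]); o=-c['R'].T@c['t']
    return o+d*(z-o[2])/d[2]
def save(n,fn):
    im=ctrl.get_image(n); cv2.imwrite('pics/'+fn,im[:,:,::-1]); return im
E
python3 - <<'E'
from h import *
print(ctrl.read_state())
for n in ['top','side','wrist']:
    save(n,n+'0.png'); c=info(n); print(n,c['fovy'],c['cx'],c['cy'],c['k1'],-c['R'].T@c['t'],c['R'][2])
t={'indexer':0,'rotor':0,'loaded_nest':62,'sensor_spot':62,'part_mid':77,'valve':0,'valve_axis':83,'lever_end':83,'spare1':0,'spare2':0}
for n in ['top','side']:
    c=info(n)
    for l,z in t.items():
        try:
            for r in ctrl.mark_of(l,n)[:2]: print(n,l,round(r['conf'],2),np.round(r['point']),np.round(atz(c,r['point'],z)))
        except Exception as e: print(l,e)
E
```

```text
{'clock': 0.0, 'qpos': array([-1.2897687 ,  0.62933296,  0.03842983,  1.51834018, -0.026967  ,
        0.99628379, -0.01999622]), 'qd': array([ 0.00047113, -0.00024651, -0.00046488, -0.00204277,  0.00066372,
        0.00095656, -0.00021726]), 'tau': array([-1.19643068e-03, -5.63393497e+01,  1.22580741e+00, -1.93440109e+01,
        1.10445012e-02,  1.05606130e-02,  6.46311932e-06]), 'eef_pos': array([220.71470097, 610.73810209, 230.40629246]), 'tool_rot': array([-3.11799836,  1.56894973, -1.8939975 ]), 'force': array([-0.61247858, -0.15982485, -0.10386547]), 'torque': array([ 0.02126184,  0.00837622, -0.00599015]), 'width': 85.46441364781232}
top 50.694505353282594 275.92099597511174 205.9399483843594 -0.046677354015287206 [ 487.60306117   -7.05857104 1470.99298358] [ 0.05623216 -0.00112553 -0.99841709]
side 46.855615311601866 281.3343583453308 205.19330254476463 -0.10292525184478976 [-141.50844849 -889.92788291  733.92144731] [ 0.55456874  0.66979462 -0.49379011]
wrist 66.40742064885293 276.6506550945762 213.00660950369132 -0.05868841107096035 [159.37121031 633.81711307 374.82981933]
[... 599 characters left out ...]
] [448.   2.   0.]
top spare2 0.62 [272. 187.] [634.   3.   0.]
top spare2 0.53 [273. 243.] [448.   2.   0.]
side indexer 0.94 [329. 269.] [ 568. -219.    0.]
side rotor 0.84 [328. 270.] [ 566. -220.    0.]
side rotor 0.17 [351. 225.] [ 763. -109.    0.]
side loaded_nest 0.74 [344. 280.] [ 506. -326.   62.]
side sensor_spot 0.56 [349. 224.] [ 687. -170.   62.]
side part_mid 0.8 [343. 275.] [ 504. -323.   77.]
side valve 0.61 [225. 208.] [541. 204.   0.]
side valve_axis 0.91 [221. 187.] [524. 189.  83.]
side lever_end 0.73 [196. 175.] [505. 303.  83.]
side lever_end 0.69 [343. 273.] [ 502. -325.   83.]
side spare1 0.62 [290. 224.] [630.   4.   0.]
side spare2 0.62 [290. 224.] [630.   4.   0.]
```

```bash
python3 -c "
import cv2
for n in ['top','side']:
    im=cv2.imread('pics/%s0.png'%n); cv2.imwrite('pics/%s0b.png'%n,cv2.resize(im,(800,600),interpolation=cv2.INTER_CUBIC))"
```

```text
(no output)
```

View pics/top0b.png

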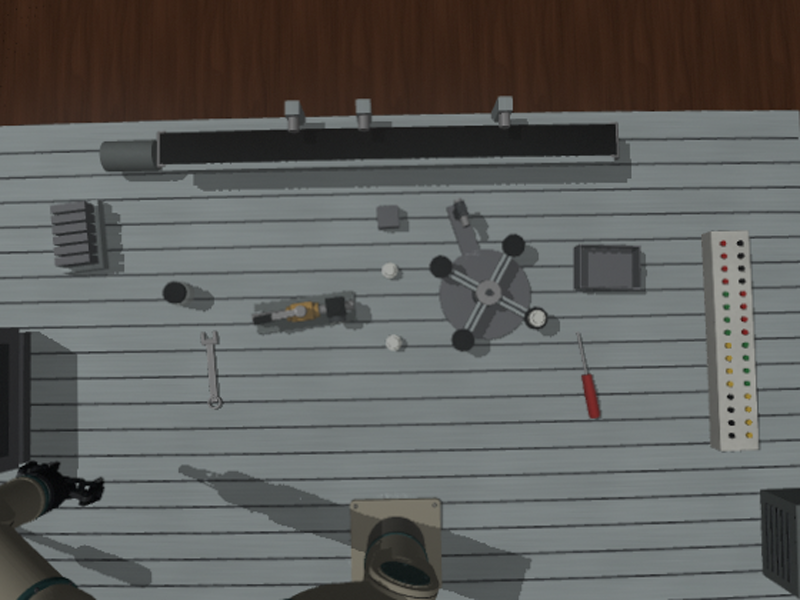

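View pics/side0b.png

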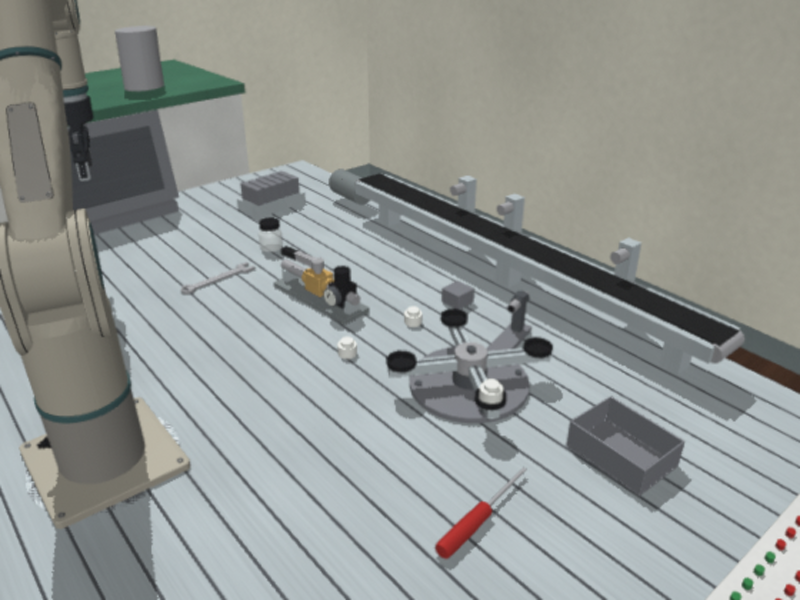

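```bash
cat >> h.py <<'E'
from scipy.spatial.transform import Rotation as Ro
def plan(target,s=None):
    s=s or ctrl.read_state(); R=Ro.from_euler('xyz',s['tool_rot']).as_matrix()
    d=np.array(target)-s['eef_pos']; return R, (R.T@d)/750
E
python3 - <<'E'
from h import *
R,d=plan([560,268,230]); print(np.round(R,3)); print(d)
c=info('top')
for l in ['jar','wrench','terminal','bin','screwdriver']:
    for r in ctrl.search_frame(l,'top')[:1]: print(l,r['conf'],np.round(atz(c,r['extent'][:2],20)),r['extent'])
E
```

```text
[[-0.   -0.94  0.34]
 [-0.    0.34  0.94]
 [-1.    0.   -0.  ]]
[ 0.00171788 -0.58080369 -0.27679542]
jar 0.81 [581. 489.  20.] [125.0, 205.6, 21.7, 16.2]
wrench 0.92 [404. 416.  20.] [147.2, 259.3, 10.8, 55.6]
terminal 0.54 [748.   1.  20.] [271.7, 152.1, 14.2, 17.2]
bin 0.63 [ 613. -507.   20.] [426.4, 189.4, 47.1, 29.1]
screwdriver 0.87 [ 328. -461.   20.] [416.0, 276.6, 13.2, 32.5]
```

servo_tool(rows=[{"dy": -0.058,"dz": -0.0277,"fingers": 1},{"dy": -0.058,"dz": -0.0277,"fingers": 1},{"dy": -0.058,"dz": -0.0277,"fingers": 1},{"dy": -0.058,"dz": -0.0277,"fingers": 1},{"dy": -0.058,"dz": -0.0277,"fingers": 1}])

```text
schema error: expected keys dx, dy, dz, wx, wy, wz, fingers
```

servo_tool(rows=[{"dy": -0.058,"dz": -0.0277,"fingers": 1},{"dy": -0.058,"dz": -0.0277,"fingers": 1},{"dy": -0.058,"dz": -0.0277,"fingers": 1},{"dy": -0.058,"dz": -0.0277,"fingers": 1},{"dy": -0.058,"dz": -0.0277,"fingers": 1}])

```text
schema error: expected keys dx, dy, dz, wx, wy, wz, fingers
```

```bash
python3 - <<'E'
from h import *
s=ctrl.read_state();print(s['clock'],s['eef_pos'],s['tool_rot'],s['width'])
R,d=plan([560,268,68]);print(np.round(R,3)); print(d)
save('wrist','w1.png'); c=info('wrist')
for l,z in {'valve_axis':83,'lever_end':83,'valve':0}.items():
    for r in ctrl.mark_of(l,'wrist')[:2]: print(l,round(r['conf'],2),np.round(r['point']),np.round(atz(c,r['point'],z),1))
E
```

```text
1.4 [220.87852454 611.3372378  231.32073685] [1.12090224 1.57075013 2.34494129] 85.39764525436561
[[-0.   -0.94  0.34]
 [ 0.    0.34  0.94]
 [-1.    0.    0.  ]]
[ 0.21773126 -0.5808357  -0.27687278]
```

View pics/w1.png

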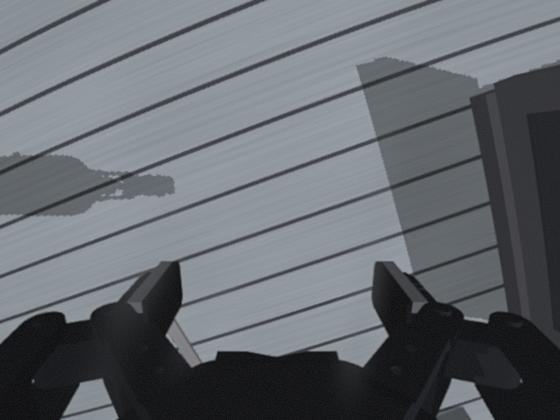

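The wrist picture shows only bench and the open fingers (pads at about (160,285) and (395,290)). The moves were refused because every key has to be present.

servo_tool(rows=[{"dx": 0,"dy": -0.058,"dz": -0.0277,"wx": 0,"wy": 0,"wz": 0,"fingers": 1},{"dx": 0,"dy": -0.058,"dz": -0.0277,"wx": 0,"wy": 0,"wz": 0,"fingers": 1},{"dx": 0,"dy": -0.058,"dz": -0.0277,"wx": 0,"wy": 0,"wz": 0,"fingers": 1},{"dx": 0,"dy": -0.058,"dz": -0.0277,"wx": 0,"wy": 0,"wz": 0,"fingers": 1},{"dx": 0,"dy": -0.058,"dz": -0.0277,"wx": 0,"wy": 0,"wz": 0,"fingers": 1}])

```text
clock: 2.22
eef_pos: [391.2, 438.6, 231.5]
tool_rot: [-0.336, 1.57, 0.888]
force: [-0.8, -0.0, 0.3]
width: 0.3
```

servo_tool(rows=[{"dx": 0,"dy": -0.058,"dz": -0.0277,"wx": 0,"wy": 0,"wz": 0,"fingers": 1},{"dx": 0,"dy": -0.058,"dz": -0.0277,"wx": 0,"wy": 0,"wz": 0,"fingers": 1},{"dx": 0,"dy": -0.058,"dz": -0.0277,"wx": 0,"wy": 0,"wz": 0,"fingers": 1},{"dx": 0,"dy": -0.058,"dz": -0.0277,"wx": 0,"wy": 0,"wz": 0,"fingers": 1},{"dx": 0,"dy": -0.058,"dz": -0.0277,"wx": 0,"wy": 0,"wz": 0,"fingers": 1}])

```text
clock: 2.85
eef_pos: [560.5, 267.0, 231.4]
tool_rot: [-0.372, 1.57, 0.852]
force: [0.1, 0.5, 0.0]
width: 0.0
```

```bash
python3 - <<'E'
from h import *
s=ctrl.read_state();print(s['clock'],s['eef_pos'],s['tool_rot'],s['width'])
R,d=plan([560,268,68]);print(np.round(R,3)); print(d)
save('wrist','w1.png'); c=info('wrist')
for l,z in {'valve_axis':83,'lever_end':83,'valve':0}.items():
    for r in ctrl.mark_of(l,'wrist')[:2]: print(l,round(r['conf'],2),np.round(r['point']),np.round(atz(c,r['point'],z),1))
E
```

```text
2.85 [560.46991624 267.00767502 231.44634276] [-0.37213333  1.57032301  0.85199905] 0.026293340981421685
[[ 0.    -0.941  0.34 ]
 [ 0.     0.34   0.941]
 [-1.    -0.     0.   ]]
[0.21792871 0.00107633 0.00093542]
valve_axis 0.73 [198. 196.] [539.6 190.6  83. ]
lever_end 0.7 [297. 141.] [523.4 293.9  83. ]
lever_end 0.64 [461. 141.] [574.5 434.6  83. ]
valve 0.64 [214. 184.] [542.1 187.8   0. ]
```

View pics/w1.png

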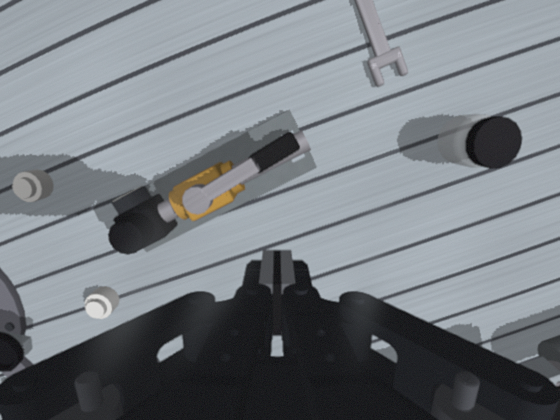

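The wrist view shows the valve axis at (198,196), the lever tip at (300,140) and the closed fingers on the lever's far side. The wrist camera disagrees with the others by about 12 mm in x, so I'm checking again with the arm settled.

```bash
python3 - <<'E'
from h import *
obs={}
for n in ['top','side','wrist']:
    ctrl.get_image(n); c=info(n)
    for l,z in {'valve_axis':83,'lever_end':83,'spare1':0,'jar':0}.items():
        for r in ctrl.mark_of(l,n)[:2]:
            print(n,l,round(r['conf'],2),np.round(r['point'],1),np.round(atz(c,r['point'],z),1)); obs.setdefault(l,[]).append((n,r['point'],r['conf']))
from scipy.optimize import least_squares
for l,z in {'valve_axis':83,'lever_end':83}.items():
    best={}
    for n,p,cf in obs[l]: best.setdefault(n,p)
    f=lambda X: np.concatenate([proj(info(n),X)[0]-p for n,p in best.items()])
    s=least_squares(f,[520,200,83]); print(l,s.x,s.fun)
E
```

```text
top valve_axis 0.59 [211.2 216.5] [537.  194.9  83. ]
top lever_end 0.61 [178.1 223.2] [518.2 299.3  83. ]
top spare1 0.56 [271.8 187.2] [633.3   3.7   0. ]
top jar 0.33 [212.3 217.7] [535.9 203.4   0. ]
side valve_axis 0.56 [222.  186.2] [527.2 190.   83. ]
side lever_end 0.66 [196.3 178. ] [496.9 285.1  83. ]
side spare1 0.61 [241.2 245.8] [459.7   4.2   0. ]
side spare1 0.43 [286.2 224. ] [623.9  12.4   0. ]
side jar 0.93 [187.9 173.9] [572.3 481.6   0. ]
wrist valve_axis 0.96 [194.6 199.1] [533.2 196.4  83. ]
wrist lever_end 0.71 [296.5 142.2] [516.3 303.1  83. ]
wrist lever_end 0.24 [3.635e+02 3.000e-01] [425.5 393.   83. ]
wrist spare1 0.62 [104.1 299.4] [627.6  -1.5   0. ]
wrist spare1 0.55 [ 42.3 186.5] [464.   -2.6   0. ]
wrist jar 0.69 [458.5 143.5] [585.8 485.3   0. ]
valve_axis [533.79184411 195.23976471  79.64197909] [ 0.07467212  1.05403688  0.97352734 -0.27326408  0.16055191 -0.03622905]
lever_end [516.75120864 303.6046051   70.47585882] [-0.48355431  0.54446246  2.80501995 -0.23716412  0.05500081 -0.63399492]
```

servo_tool(rows=[{"dx": 0.05,"dy": -0.006,"dz": 0.006,"wx": 0,"wy": 0,"wz": 0,"fingers": 1},{"dx": 0.06,"dy": 0,"dz": 0,"wx": 0,"wy": 0,"wz": 0,"fingers": 1},{"dx": 0.06,"dy": 0,"dz": 0,"wx": 0,"wy": 0,"wz": 0,"fingers": 1},{"dx": 0.046,"dy": 0,"dz": 0,"wx": 0,"wy": 0,"wz": 0,"fingers": 1},{"dx": 0,"dy": 0,"dz": 0,"wx": 0,"wy": 0,"wz": 0,"fingers": 1}])

```text
clock: 4.42
eef_pos: [563.1, 269.7, 66.7]
tool_rot: [2.385, 1.565, -2.675]
force: [-0.0, 0.1, 0.3]
width: -0.0
```

```bash
cat >> h.py <<'E'
def arc(ax,r,off,a0,a1,n):
    "finger-centre path pushing a bar anticlockwise; bar angle a0->a1 deg; per-row tool-frame units from present pose"
    s=ctrl.read_state(); R=Ro.from_euler('xyz',s['tool_rot']).as_matrix(); p=s['eef_pos'].copy(); print(np.round(p,1),s['force'])
    for a in np.linspace(a0,a1,n):
        t=np.radians(a); u=np.array([np.cos(t),np.sin(t)]); w=np.array([u[1],-u[0]])
        q=np.r_[np.array(ax)+r*u+off*w,p[2]]; d=R.T@(q-p)/750; print(round(a),np.round(q[:2]),'dy %.4f dz %.4f'%(d[1],d[2])); p=q
E
python3 - <<'E'
from h import *
save('wrist','w2.png')
arc([533,194],75,24,98,188,19)
E
```

```text
[564.7 270.5  68.8] [ 0.03996512 -0.2052266   0.44336918]
98 [546. 272.] dy 0.0236 dz -0.0069
103 [540. 272.] dy 0.0089 dz -0.0020
108 [533. 273.] dy 0.0087 dz -0.0028
113 [526. 272.] dy 0.0085 dz -0.0035
118 [519. 271.] dy 0.0081 dz -0.0042
123 [512. 270.] dy 0.0077 dz -0.0049
128 [506. 268.] dy 0.0073 dz -0.0056
133 [499. 265.] dy 0.0067 dz -0.0062
138 [493. 262.] dy 0.0062 dz -0.0068
143 [488. 258.] dy 0.0056 dz -0.0073
148 [482. 254.] dy 0.0049 dz -0.0077
153 [477. 249.] dy 0.0042 dz -0.0081
158 [472. 244.] dy 0.0035 dz -0.0085
163 [468. 239.] dy 0.0027 dz -0.0087
168 [465. 233.] dy 0.0020 dz -0.0089
173 [461. 227.] dy 0.0012 dz -0.0091
178 [459. 221.] dy 0.0004 dz -0.0092
183 [457. 214.] dy -0.0004 dz -0.0091
188 [455. 207.] dy -0.0012 dz -0.0091
```

View pics/w2.png

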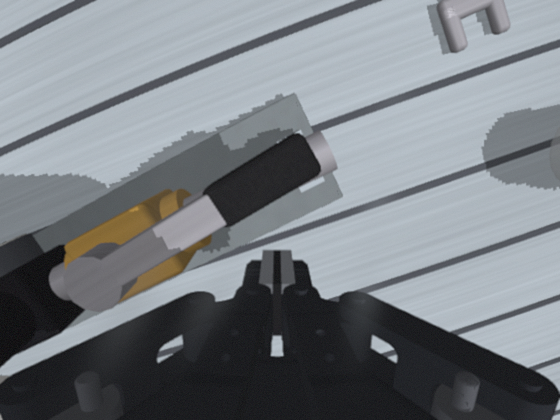

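The finger tip at (277,255) is clear of the lever on its +x side, so I can start pushing.

servo_tool(rows=[{"dx": 0,"dy": 0.012,"dz": -0.004,"wx": 0,"wy": 0,"wz": 0,"fingers": 1},{"dx": 0,"dy": 0.012,"dz": -0.003,"wx": 0,"wy": 0,"wz": 0,"fingers": 1},{"dx": 0,"dy": 0.009,"dz": -0.002,"wx": 0,"wy": 0,"wz": 0,"fingers": 1},{"dx": 0,"dy": 0.009,"dz": -0.003,"wx": 0,"wy": 0,"wz": 0,"fingers": 1},{"dx": 0,"dy": 0.0085,"dz": -0.0035,"wx": 0,"wy": 0,"wz": 0,"fingers": 1}])

```text
clock: 5.1
eef_pos: [526.0, 272.8, 69.8]
tool_rot: [-0.938, 1.569, 0.286]
force: [1.4, -1.6, 1.4]
width: 0.4
```

servo_tool(rows=[{"dx": 0,"dy": 0.008,"dz": -0.004,"wx": 0,"wy": 0,"wz": 0,"fingers": 1},{"dx": 0,"dy": 0.0077,"dz": -0.005,"wx": 0,"wy": 0,"wz": 0,"fingers": 1},{"dx": 0,"dy": 0.0073,"dz": -0.0056,"wx": 0,"wy": 0,"wz": 0,"fingers": 1},{"dx": 0,"dy": 0.0067,"dz": -0.0062,"wx": 0,"wy": 0,"wz": 0,"fingers": 1},{"dx": 0,"dy": 0.0062,"dz": -0.0068,"wx": 0,"wy": 0,"wz": 0,"fingers": 1}])

```text
clock: 5.72
eef_pos: [492.7, 262.4, 69.3]
tool_rot: [0.814, 1.571, 2.038]
force: [1.3, 1.6, 0.1]
width: -0.3
```

```bash
python3 - <<'E'
from h import *
save('wrist','w3.png')
arc([533,194],75,22,143,188,9)
E
```

```text
[491.6 261.7  69.2] [ 0.23340695 -1.43915367  0.27704575]
143 [486. 257.] dy 0.0043 dz -0.0087
149 [480. 252.] dy 0.0052 dz -0.0088
154 [475. 246.] dy 0.0043 dz -0.0093
160 [470. 240.] dy 0.0034 dz -0.0096
166 [466. 234.] dy 0.0024 dz -0.0099
171 [462. 227.] dy 0.0015 dz -0.0101
177 [459. 220.] dy 0.0005 dz -0.0102
182 [457. 213.] dy -0.0006 dz -0.0102
188 [456. 205.] dy -0.0015 dz -0.0101
```

View pics/w3.png

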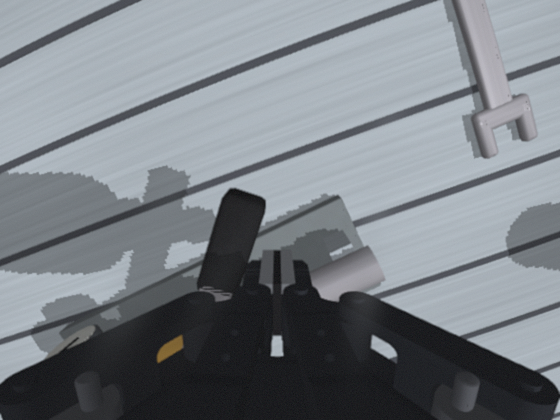

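The lever (black sleeve at about (235,235)) is turning ahead of the finger. I'll keep going.

servo_tool(rows=[{"dx": 0,"dy": 0.0045,"dz": -0.0087,"wx": 0,"wy": 0,"wz": 0,"fingers": 1},{"dx": 0,"dy": 0.005,"dz": -0.0088,"wx": 0,"wy": 0,"wz": 0,"fingers": 1},{"dx": 0,"dy": 0.0043,"dz": -0.0093,"wx": 0,"wy": 0,"wz": 0,"fingers": 1},{"dx": 0,"dy": 0.0034,"dz": -0.0096,"wx": 0,"wy": 0,"wz": 0,"fingers": 1},{"dx": 0,"dy": 0.0024,"dz": -0.01,"wx": 0,"wy": 0,"wz": 0,"fingers": 1}])

```text
clock: 6.4
eef_pos: [467.2, 234.5, 69.3]
tool_rot: [0.151, 1.57, 1.375]
force: [1.0, 2.0, -0.3]
width: 0.1
```

servo_tool(rows=[{"dx": 0,"dy": 0.0015,"dz": -0.01,"wx": 0,"wy": 0,"wz": 0,"fingers": 1},{"dx": 0,"dy": 0.0005,"dz": -0.01,"wx": 0,"wy": 0,"wz": 0,"fingers": 1},{"dx": 0,"dy": 0,"dz": 0,"wx": 0,"wy": 0,"wz": 0,"fingers": 1}])

```text
clock: 6.78
eef_pos: [460.2, 219.8, 69.2]
tool_rot: [2.528, 1.569, -2.533]
force: [-0.8, 1.1, 0.7]
width: -0.3
```

```bash
python3 - <<'E'
from h import *
save('wrist','w4.png')
arc([533,194],75,22,182,188,2)
c=info('wrist')
for r in ctrl.mark_of('lever_end','wrist')[:2]: print(r['conf'],r['point'],atz(c,r['point'],83))
E
```

```text
[460.2 220.1  69.1] [-0.29167309 -0.16036582 -0.17731038]
182 [457. 213.] dy 0.0006 dz -0.0098
188 [456. 205.] dy -0.0016 dz -0.0108
0.64 [195.6, 237.8] [430.40985051 194.1911419   83.        ]
```

View pics/w4.png

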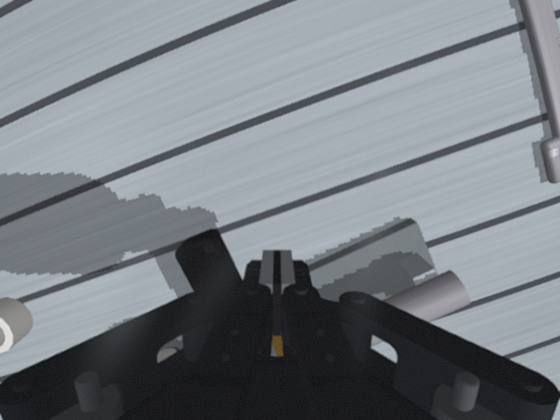

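The lever tip is at about (196,238), so the lever is roughly 10° short of its stop.

servo_tool(rows=[{"dx": 0,"dy": 0,"dz": -0.008,"wx": 0,"wy": 0,"wz": 0,"fingers": 1},{"dx": 0,"dy": -0.0005,"dz": -0.008,"wx": 0,"wy": 0,"wz": 0,"fingers": 1},{"dx": 0,"dy": 0,"dz": 0,"wx": 0,"wy": 0,"wz": 0,"fingers": 1}])

```text
clock: 7.25
eef_pos: [458.7, 213.3, 69.6]
tool_rot: [-0.276, 1.564, 0.95]
force: [1.8, 9.5, -3.9]
width: -0.2
```

servo_tool(rows=[{"dx": 0,"dy": 0,"dz": -0.004,"wx": 0,"wy": 0,"wz": 0,"fingers": 1},{"dx": 0,"dy": 0,"dz": 0,"wx": 0,"wy": 0,"wz": 0,"fingers": 1}])

```text
clock: 7.5
eef_pos: [458.7, 213.0, 69.7]
tool_rot: [-0.295, 1.56, 0.933]
force: [3.7, 13.5, -6.8]
width: -0.1
```

servo_tool(rows=[{"dx": 0,"dy": 0,"dz": -0.004,"wx": 0,"wy": 0,"wz": 0,"fingers": 1},{"dx": 0,"dy": 0,"dz": 0,"wx": 0,"wy": 0,"wz": 0,"fingers": 1}])

```text
clock: 7.75
eef_pos: [458.7, 212.8, 69.9]
tool_rot: [-0.305, 1.556, 0.925]
force: [4.8, 18.1, -9.1]
width: 0.1
```

servo_tool(rows=[{"dx": 0,"dy": 0,"dz": 0.025,"wx": 0,"wy": 0,"wz": 0,"fingers": 1},{"dx": 0,"dy": 0,"dz": 0.025,"wx": 0,"wy": 0,"wz": 0,"fingers": 1},{"dx": -0.06,"dy": 0,"dz": 0,"wx": 0,"wy": 0,"wz": 0,"fingers": 1},{"dx": -0.07,"dy": 0,"dz": 0,"wx": 0,"wy": 0,"wz": 0,"fingers": 1},{"dx": -0.07,"dy": 0,"dz": 0.03,"wx": 0,"wy": 0,"wz": 0,"fingers": 1}])

```text
clock: 8.38
eef_pos: [475.2, 258.3, 220.6]
tool_rot: [2.878, 1.567, -2.185]
force: [0.2, 0.8, -0.5]
width: 0.5
```

```bash
python3 - <<'E'
from h import *
print(ctrl.read_state()['eef_pos'])
for n in ['wrist','top','side']:
    save(n,n+'5.png'); c=info(n)
    for l in ['valve_axis','lever_end']:
        for r in ctrl.mark_of(l,n)[:2]: print(n,l,round(r['conf'],2),np.round(r['point']),np.round(atz(c,r['point'],83),1))
E
```

```text
[475.180019   258.33977423 220.5818303 ]
wrist valve_axis 0.63 [238. 278.] [543.  203.6  83. ]
wrist lever_end 0.85 [186. 184.] [439.3 193.8  83. ]
top valve_axis 0.9 [214. 220.] [525.8 186.6  83. ]
top valve_axis 0.7 [376. 218.] [ 521.7 -322.2   83. ]
top lever_end 0.56 [214. 249.] [434.  186.7  83. ]
top lever_end 0.17 [411. 261.] [ 385.  -428.6   83. ]
side valve_axis 0.64 [222. 186.] [526.3 188.2  83. ]
side valve_axis 0.44 [339. 282.] [ 474.6 -340.4   83. ]
side lever_end 0.72 [192. 197.] [424.5 186.2  83. ]
side lever_end 0.64 [224. 184.] [538.1 197.6  83. ]
```

View pics/wrist5.png

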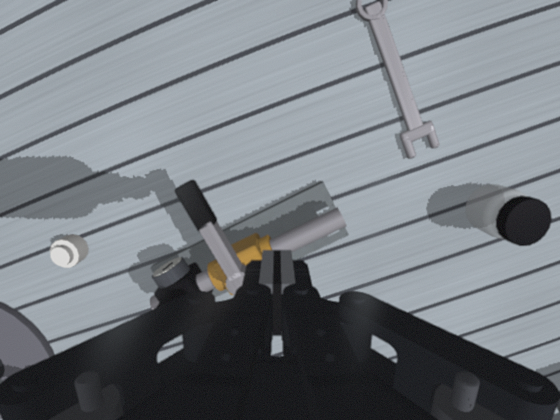

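The lever (sleeve at (195,200), hub near (238,280)) looks perpendicular to the pipe. I'll measure the angle.

```bash
python3 - <<'E'
from h import *
c=info('wrist')
im=cv2.imread('pics/wrist5.png'); cv2.imwrite('pics/w5z.png',cv2.resize(im[160:310,140:360],(792,540),interpolation=cv2.INTER_CUBIC))
f=lambda p,z:atz(c,p,z)
a=f((207,281),43);b=f((338,222),43);d=b-a;print('pipe',np.degrees(np.arctan2(d[1],d[0])))
a=f((236,281),92);b=f((192,190),92);d=b-a;print('lever',np.degrees(np.arctan2(d[1],d[0])),a,b)
E
```

```text
pipe 95.92678363214556
lever -177.63729018394008 [530.20325466 199.41506418  92.        ] [437.61026445 195.59463518  92.        ]
```

View pics/w5z.png

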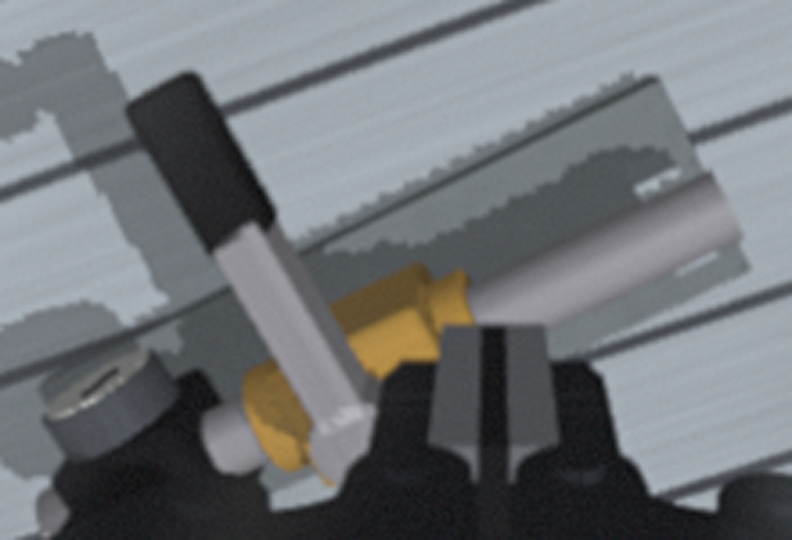

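```bash
python3 - <<'E'
from h import *
c=info('wrist')
def ang(p,q,z):
    f=lambda p:atz(c,(140+p[0]/3.6,160+p[1]/3.6),z)
    d=f(q)-f(p); return round(np.degrees(np.arctan2(d[1],d[0]))%360,1)
print('lever L',ang((310,435),(130,110),92),ang((318,440),(215,250),92),'R top',ang((355,405),(240,225),92))
print('pipe U',ang((470,290),(705,175),45),'plate',[ang((300,245),(650,78),z) for z in (6,10)])
E
```

```text
lever L 185.1 184.6 R top 189.2
pipe U 97.5 plate [np.float64(96.3), np.float64(96.3)]
```

The lever is at about 187° and the plate at about 96°, so it is 90° across, and it stalled at 18 N against the stop: the valve is shut. Now the turntable.

servo_tool(rows=[{"dx": 0,"dy": -0.03,"dz": -0.06,"wx": 0,"wy": 0,"wz": 0,"fingers": 1},{"dx": 0,"dy": -0.03,"dz": -0.06,"wx": 0,"wy": 0,"wz": 0,"fingers": 1},{"dx": 0,"dy": -0.03,"dz": -0.06,"wx": 0,"wy": 0,"wz": 0,"fingers": 1},{"dx": 0,"dy": -0.03,"dz": -0.06,"wx": 0,"wy": 0,"wz": 0,"fingers": 1},{"dx": 0,"dy": -0.03,"dz": -0.06,"wx": 0,"wy": 0,"wz": 0,"fingers": 1}])

```text
clock: 9.45
eef_pos: [504.4, 8.7, 218.5]
tool_rot: [2.044, 1.569, -3.015]
force: [0.3, -0.6, -0.0]
width: 0.3
```

servo_tool(rows=[{"dx": 0,"dy": -0.03,"dz": -0.06,"wx": 0,"wy": 0,"wz": 0,"fingers": 1},{"dx": 0,"dy": -0.03,"dz": -0.06,"wx": 0,"wy": 0,"wz": 0,"fingers": 1},{"dx": 0,"dy": -0.03,"dz": -0.06,"wx": 0,"wy": 0,"wz": 0,"fingers": 1},{"dx": 0,"dy": 0,"dz": 0,"wx": 0,"wy": 0,"wz": 0,"fingers": 1},{"dx": 0,"dy": 0,"dz": 0,"wx": 0,"wy": 0,"wz": 0,"fingers": 1}])

```text
clock: 10.07
eef_pos: [521.9, -138.7, 218.4]
tool_rot: [1.386, 1.568, 2.61]
force: [0.2, 1.2, -0.8]
width: 0.5
```

```bash
cat > m.py <<'E'
from h import *
import sys
from scipy.optimize import least_squares
tag=sys.argv[1]
s=ctrl.read_state();print(s['clock'],s['eef_pos'],s['force'])
H={'indexer':0,'rotor':0,'loaded_nest':62,'sensor_spot':62,'part_mid':77,'valve_axis':83,'lever_end':83}
obs={}
for n in ['wrist','top','side']:
    save(n,n+tag+'.png'); c=info(n)
    for l,z in H.items():
        for r in ctrl.mark_of(l,n)[:1]:
            print(n,l,round(r['conf'],2),np.round(r['point']),np.round(atz(c,r['point'],z)[:2],1)); obs.setdefault(l,[]).append(atz(c,r['point'],z)[:2])
P={l:np.median(o,axis=0) for l,o in obs.items()}
ax=np.median(obs.get('indexer',[])+obs.get('rotor',[]),axis=0); print('axis',ax)
for l in P: d=P[l]-ax; print(l,P[l],np.hypot(*d),np.degrees(np.arctan2(d[1],d[0])))
E
python3 m.py 6
```

```text
10.075 [ 521.89770049 -138.69193954  218.42430385] [ 0.16710357  1.20352602 -0.83347938]
wrist indexer 0.61 [229. 244.] [ 569.1 -215.1]
wrist rotor 0.92 [226. 243.] [ 567.  -218.3]
wrist loaded_nest 0.69 [103. 248.] [ 512.2 -321.9]
wrist part_mid 0.72 [ 92. 250.] [ 507. -323.]
wrist valve_axis 0.3 [414. 226.] [586.1 -25.2]
wrist lever_end 0.37 [ 92. 252.] [ 508.3 -319.3]
top rotor 0.49 [377. 221.] [ 514.4 -342.4]
top loaded_nest 0.6 [373. 218.] [ 520.9 -317.6]
top sensor_spot 0.92 [330. 165.] [ 695.9 -183.4]
top part_mid 0.7 [375. 221.] [ 512.5 -320.1]
top valve_axis 0.94 [213. 220.] [526.8 189.4]
top lever_end 0.49 [216. 251.] [428.6 182.4]
side indexer 0.59 [330. 268.] [ 575.3 -216.2]
side rotor 0.55 [327. 270.] [ 562.3 -218.8]
side loaded_nest 0.62 [341. 277.] [ 509.6 -313.1]
side sensor_spot 0.66 [350. 226.] [ 681.  -176.5]
side part_mid 0.71 [344. 271.] [ 514.7 -315.7]
side valve_axis 0.85 [221. 186.] [526.4 194.8]
side lever_end 0.6 [196. 195.] [440.6 193.5]
axis [ 567.01371492 -218.28059035]
indexer [ 572.21952155 -215.63278303] 5.840488524615622 26.959060914843885
rotor [ 562.33911183 -218.7670584 ] 4.699847359483989 -174.0588331552016
loaded_nest [ 512.15375636 -317.62126375] 113.48208865386955 -118.90926483936838
part_mid [ 512.50543261 -320.06607094] 115.46184174050664 -118.16999322203246
valve_axis [526.8404672 189.4276257] 409.68265678366294 95.62743473657999
lever_end [440.58115362 182.39535718] 420.15045815412 107.51299544276871
sensor_spot [ 688.43513892 -179.94690737] 127.32883985049523 17.521309772341944
```

View pics/wrist6.png

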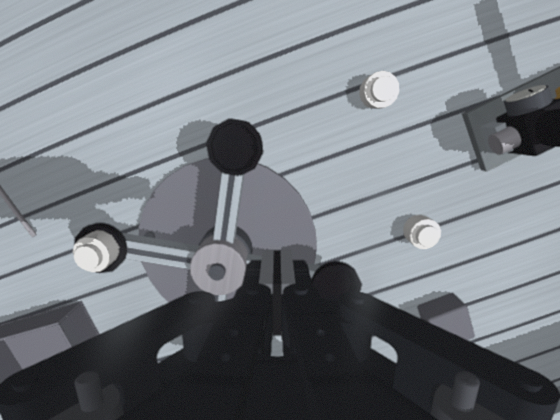

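Wrist view: hub (217,268), pushing arm's nest (235,147), next nest (337,285) to the right, part (97,252). The finger lies in the gap between those two empty arms.

```bash
python3 - <<'E'
from h import *
c=info('wrist'); f=lambda p,z:atz(c,p,z)[:2]
h=f((217,269),78);D=f((235,147),70);C=f((337,285),70);L=f((101,249),70);print(h,D,C,L)
for q in (D,C,L): d=q-h; print(np.hypot(*d),np.degrees(np.arctan2(d[1],d[0])))
print(np.array([D+0]), )
ax=np.array([566.5,-219.]);u=np.radians(150.5)
c=info('top')
im=cv2.imread('pics/top6.png');cv2.imwrite('pics/t6z.png',cv2.resize(im[120:270,270:430],(800,750))[:600])
E
```

```text
[ 566.9033192  -216.40859659] [ 464.94971811 -157.94594716] [ 627.45853091 -111.62632086] [ 511.17807943 -320.86968156]
117.5262445330761 150.16900258306376
121.02172934079952 59.9757536533938
118.39518832915245 -118.07789327182677
[[ 464.94971811 -157.94594716]]
```

View pics/t6z.png

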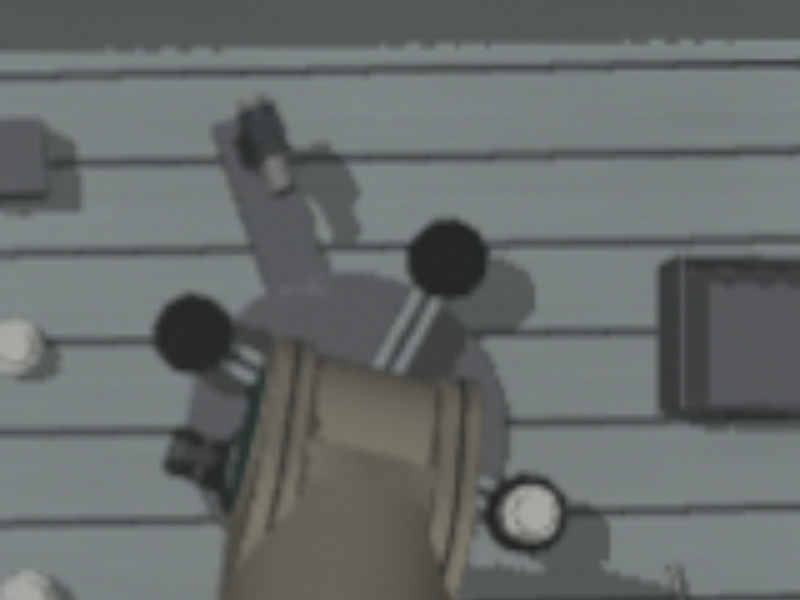

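The top view shows the sensor barrel's end at zoomed (285,190) and the tongue's left edge running from (215,130) to (268,290). I'll use these for the sensor direction.

```bash
python3 - <<'E'
from h import *
c=info('top'); g=lambda x,y,z:atz(c,(270+x/5,120+y/5),z)[:2]
a=g(268,290,12);b=g(215,130,12);d=b-a;print('tongue L',np.degrees(np.arctan2(d[1],d[0])),a,b)
ax=np.array([567,-217.5])
t=np.radians(np.arange(10,30,0.1)); # perpendicular distance of left edge =20
for th in (18,19,20,21,22,23,24):
    u=np.array([np.cos(np.radians(th)),np.sin(np.radians(th))]);w=np.array([-u[1],u[0]])
    print(th,(a-ax)@w,(b-ax)@w,end=' | ')
e=g(285,188,77);d=e-ax;print('\nbarrel face',e,np.hypot(*d),np.degrees(np.arctan2(d[1],d[0])))
# overlays
def draw(n,ang,fn):
    im=cv2.imread(f'pics/{n}0.png');c=info(n)
    u=np.array([np.cos(np.radians(ang)),np.sin(np.radians(ang))]);w=np.array([-u[1],u[0]])
    pts=[np.r_[ax+x*u+y*w,12] for x,y in ((100,20),(220,20),(220,-20),(100,-20))]
    p=proj(c,pts); q=proj(c,[np.r_[ax+155*u,77],np.r_[ax+195*u,90],np.r_[ax,78]])
    x0,y0=(270,120) if n=='top' else (260,170)
    z=cv2.resize(im[y0:y0+150,x0:x0+160],(800,750),interpolation=cv2.INTER_CUBIC)
    cv2.polylines(z,[((p-[x0,y0]+.5)*5).astype(np.int32)],True,(0,255,0),1)
    for r in (q-[x0,y0]+.5)*5: cv2.circle(z,tuple(int(v) for v in r),4,(0,0,255),-1)
    cv2.imwrite(fn,z[:600])
draw('top',20,'pics/o1.png');draw('side',20,'pics/o2.png')
E
```

```text
tongue L 16.652063845016436 [ 659.0003757  -168.49856291] [ 766.7283957  -136.27682584]
18 18.173456469059385 15.528360530902878 | 19 16.379376470702486 11.77281475907302 | 20 14.580307155602032 8.01368287382176 | 21 12.776796537699372 4.2521099431368095 | 22 10.969393983799721 0.4892417785720787 | 23 9.158650046229699 -3.27377541377779 | 24 7.345116295133756 -7.035795382422858 | 
barrel face [ 716.20394416 -173.95264174] 155.42904929607525 16.270658888394163
```

View pics/o1.png

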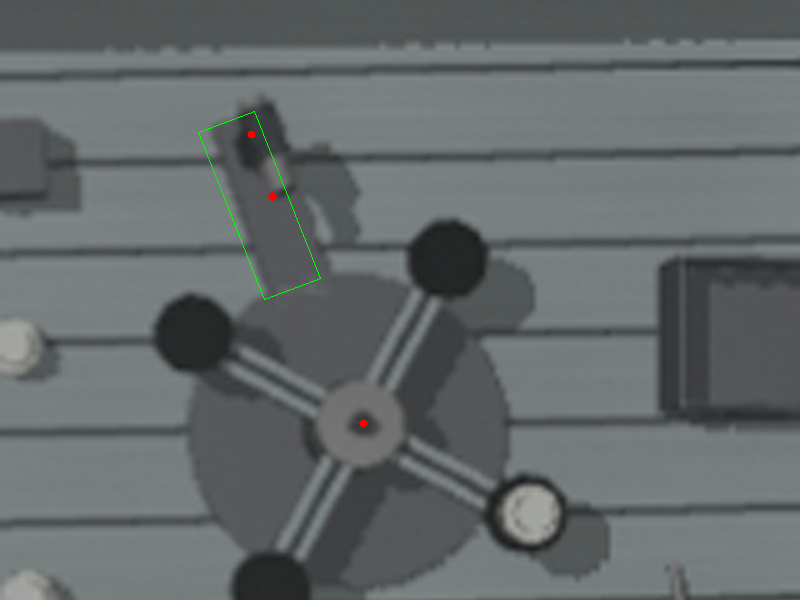

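View pics/o2.png

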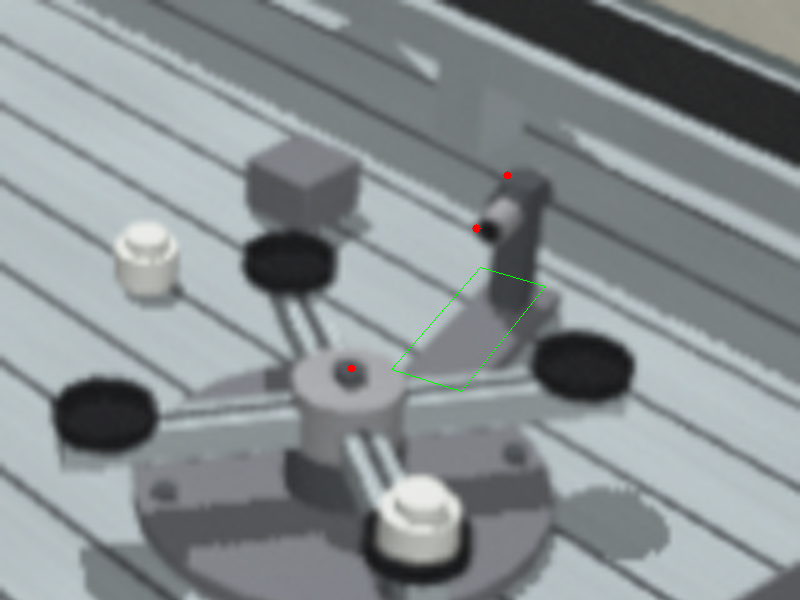

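servo_tool(rows=[{"dx": 0.06,"dy": 0,"dz": 0,"wx": 0,"wy": 0,"wz": 0,"fingers": 1},{"dx": 0.06,"dy": 0,"dz": 0,"wx": 0,"wy": 0,"wz": 0,"fingers": 1},{"dx": 0.06,"dy": 0,"dz": 0,"wx": 0,"wy": 0,"wz": 0,"fingers": 1},{"dx": 0.051,"dy": 0,"dz": 0,"wx": 0,"wy": 0,"wz": 0,"fingers": 1},{"dx": 0,"dy": 0,"dz": 0,"wx": 0,"wy": 0,"wz": 0,"fingers": 1}])

```text
clock: 11.9
eef_pos: [520.4, -138.7, 43.7]
tool_rot: [1.685, 1.565, 2.909]
force: [0.2, 0.4, 0.1]
width: -0.2
```

```bash
python3 - <<'E'
from h import *
arc([567,-217.5],75,21,150,290,29)
save('wrist','w7.png')
E
```

```text
[ 520.4 -138.7   43.7] [0.21992111 0.44480832 0.12140412]
150 [ 513. -162.] dy -0.0006 dz -0.0325
155 [ 508. -167.] dy 0.0036 dz -0.0083
160 [ 504. -172.] dy 0.0028 dz -0.0086
165 [ 500. -178.] dy 0.0021 dz -0.0088
170 [ 497. -184.] dy 0.0013 dz -0.0090
175 [ 494. -190.] dy 0.0005 dz -0.0090
180 [ 492. -196.] dy -0.0003 dz -0.0091
185 [ 490. -203.] dy -0.0011 dz -0.0090
190 [ 489. -210.] dy -0.0018 dz -0.0089
195 [ 489. -217.] dy -0.0026 dz -0.0087
200 [ 489. -223.] dy -0.0034 dz -0.0084
205 [ 490. -230.] dy -0.0041 dz -0.0081
210 [ 492. -237.] dy -0.0048 dz -0.0077
215 [ 494. -243.] dy -0.0054 dz -0.0073
220 [ 496. -250.] dy -0.0060 dz -0.0068
225 [ 499. -256.] dy -0.0066 dz -0.0062
230 [ 503. -261.] dy -0.0071 dz -0.0056
235 [ 507. -267.] dy -0.0076 dz -0.0050
240 [ 511. -272.] dy -0.0080 dz -0.0043
245 [ 516. -277.] dy -0.0083 dz -0.0036
250 [ 522. -281.] dy -0.0086 dz -0.0028
255 [ 527. -285.] dy -0.0088 dz -0.0021
260 [ 533. -288.] dy -0.0090 dz -0.0013
265 [ 540. -290.] dy -0.0090 dz -0.0005
270 [ 546. -292.] dy -0.0091 dz 0.0003
275 [ 553. -294.] dy -0.0090 dz 0.0011
280 [ 559. -295.] dy -0.0089 dz 0.0018
285 [ 566. -295.] dy -0.0087 dz 0.0026
290 [ 573. -295.] dy -0.0084 dz 0.0034
```

View pics/w7.png

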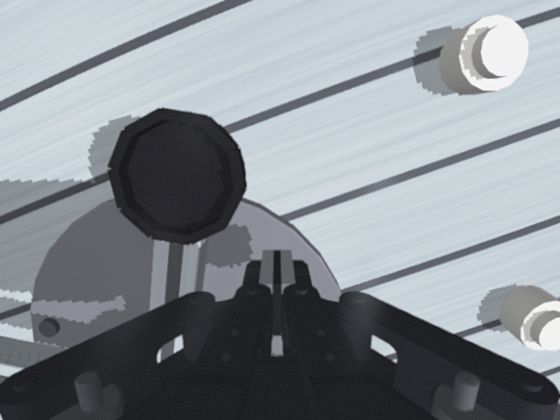

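servo_tool(rows=[{"dx": 0,"dy": 0,"dz": -0.016,"wx": 0,"wy": 0,"wz": 0,"fingers": 1},{"dx": 0,"dy": -0.0005,"dz": -0.011,"wx": 0,"wy": 0,"wz": 0,"fingers": 1},{"dx": 0,"dy": 0,"dz": -0.006,"wx": 0,"wy": 0,"wz": 0,"fingers": 1},{"dx": 0,"dy": 0.0035,"dz": -0.008,"wx": 0,"wy": 0,"wz": 0,"fingers": 1},{"dx": 0,"dy": 0.003,"dz": -0.0086,"wx": 0,"wy": 0,"wz": 0,"fingers": 1}])

```text
clock: 12.58
eef_pos: [506.5, -172.9, 46.4]
tool_rot: [-1.332, 1.569, -0.108]
force: [2.5, 1.1, -0.1]
width: -0.2
```

servo_tool(rows=[{"dx": 0,"dy": 0.002,"dz": -0.0088,"wx": 0,"wy": 0,"wz": 0,"fingers": 1},{"dx": 0,"dy": 0.0013,"dz": -0.009,"wx": 0,"wy": 0,"wz": 0,"fingers": 1},{"dx": 0,"dy": 0.0005,"dz": -0.009,"wx": 0,"wy": 0,"wz": 0,"fingers": 1},{"dx": 0,"dy": -0.0003,"dz": -0.009,"wx": 0,"wy": 0,"wz": 0,"fingers": 1},{"dx": 0,"dy": -0.001,"dz": -0.009,"wx": 0,"wy": 0,"wz": 0,"fingers": 1}])

```text
clock: 13.2
eef_pos: [492.0, -204.0, 45.9]
tool_rot: [1.502, 1.57, 2.726]
force: [0.9, 2.5, -0.3]
width: 0.2
```

```bash
python3 - <<'E'
from h import *
s=ctrl.read_state(); print(s['eef_pos'],s['force'])
save('wrist','w8.png')
E
```

```text
[ 492.01350563 -203.96589714   45.85981158] [ 0.92249809  2.53520402 -0.2575261 ]
```

View pics/w8.png

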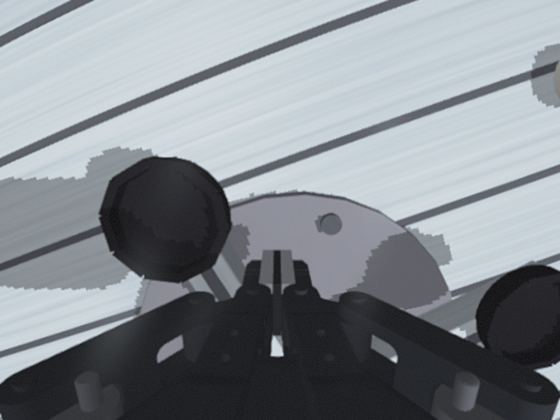

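The pushed arm's nest is at (165,220) with the finger behind it, and the rotor is turning. I'll carry on.

servo_tool(rows=[{"dx": 0,"dy": -0.002,"dz": -0.009,"wx": 0,"wy": 0,"wz": 0,"fingers": 1},{"dx": 0,"dy": -0.0026,"dz": -0.0087,"wx": 0,"wy": 0,"wz": 0,"fingers": 1},{"dx": 0,"dy": -0.0034,"dz": -0.0084,"wx": 0,"wy": 0,"wz": 0,"fingers": 1},{"dx": 0,"dy": -0.004,"dz": -0.008,"wx": 0,"wy": 0,"wz": 0,"fingers": 1},{"dx": 0,"dy": -0.0048,"dz": -0.0077,"wx": 0,"wy": 0,"wz": 0,"fingers": 1}])

```text
clock: 13.88
eef_pos: [493.4, -237.9, 46.0]
tool_rot: [1.605, 1.57, 2.829]
force: [0.7, 1.7, -0.5]
width: 0.2
```

servo_tool(rows=[{"dx": 0,"dy": -0.0054,"dz": -0.0073,"wx": 0,"wy": 0,"wz": 0,"fingers": 1},{"dx": 0,"dy": -0.006,"dz": -0.0068,"wx": 0,"wy": 0,"wz": 0,"fingers": 1},{"dx": 0,"dy": -0.0066,"dz": -0.0062,"wx": 0,"wy": 0,"wz": 0,"fingers": 1},{"dx": 0,"dy": -0.007,"dz": -0.0056,"wx": 0,"wy": 0,"wz": 0,"fingers": 1},{"dx": 0,"dy": -0.0076,"dz": -0.005,"wx": 0,"wy": 0,"wz": 0,"fingers": 1}])

```text
clock: 14.5
eef_pos: [508.8, -267.9, 46.0]
tool_rot: [1.664, 1.57, 2.888]
force: [-0.4, 1.3, -0.1]
width: -0.3
```

```bash
python3 - <<'E'
from h import *
save('wrist','w9.png')
arc([567,-217.5],75,21,240,290,11)
E
```

```text
[ 509.7 -269.2   46.1] [-0.40375122  0.91806958 -0.584105  ]
240 [ 511. -272.] dy -0.0033 dz -0.0027
245 [ 516. -277.] dy -0.0083 dz -0.0036
250 [ 522. -281.] dy -0.0086 dz -0.0028
255 [ 527. -285.] dy -0.0088 dz -0.0021
260 [ 533. -288.] dy -0.0090 dz -0.0013
265 [ 540. -290.] dy -0.0090 dz -0.0005
270 [ 546. -292.] dy -0.0091 dz 0.0003
275 [ 553. -294.] dy -0.0090 dz 0.0011
280 [ 559. -295.] dy -0.0089 dz 0.0018
285 [ 566. -295.] dy -0.0087 dz 0.0026
290 [ 573. -295.] dy -0.0084 dz 0.0034
```

View pics/w9.png

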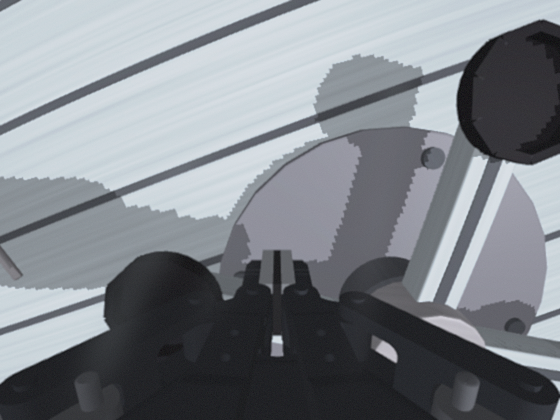

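The pushed nest is now at (165,300) and the following arm is at the upper right. I'll go to about 265° and then measure.

servo_tool(rows=[{"dx": 0,"dy": -0.0035,"dz": -0.0027,"wx": 0,"wy": 0,"wz": 0,"fingers": 1},{"dx": 0,"dy": -0.0083,"dz": -0.0036,"wx": 0,"wy": 0,"wz": 0,"fingers": 1},{"dx": 0,"dy": -0.0086,"dz": -0.0028,"wx": 0,"wy": 0,"wz": 0,"fingers": 1},{"dx": 0,"dy": -0.0088,"dz": -0.002,"wx": 0,"wy": 0,"wz": 0,"fingers": 1},{"dx": 0,"dy": -0.009,"dz": -0.0013,"wx": 0,"wy": 0,"wz": 0,"fingers": 1}])

```text
clock: 15.18
eef_pos: [532.8, -286.3, 46.0]
tool_rot: [1.806, 1.57, 3.03]
force: [-2.0, 2.6, 0.5]
width: -0.2
```

servo_tool(rows=[{"dx": 0,"dy": -0.009,"dz": -0.0005,"wx": 0,"wy": 0,"wz": 0,"fingers": 1},{"dx": 0,"dy": 0,"dz": 0,"wx": 0,"wy": 0,"wz": 0,"fingers": 1}])

```text
clock: 15.42
eef_pos: [540.1, -289.6, 46.2]
tool_rot: [-1.851, 1.568, -0.627]
force: [-0.6, 0.2, -0.5]
width: 0.0
```

```bash
python3 m.py 10; python3 -c "
import cv2
im=cv2.imread('pics/side10.png');cv2.imwrite('pics/s10z.png',cv2.resize(im[170:320,240:440],(800,600),interpolation=cv2.INTER_CUBIC))
im=cv2.imread('pics/top10.png');cv2.imwrite('pics/t10z.png',cv2.resize(im[120:270,270:430],(800,750),interpolation=cv2.INTER_CUBIC)[:600])"
```

```text
15.425 [ 540.08565295 -289.64485083   46.20300638] [-0.58692124  0.23776469 -0.49608816]
wrist indexer 0.94 [400. 239.] [ 569.4 -217. ]
wrist rotor 0.87 [400. 238.] [ 568.8 -216.8]
wrist part_mid 0.48 [398. 237.] [ 531.5 -237.6]
top indexer 0.86 [338. 207.] [ 562.5 -216.4]
top rotor 0.74 [342. 206.] [ 566.9 -227.9]
top loaded_nest 0.96 [344. 164.] [ 696.6 -229.4]
top sensor_spot 0.66 [328. 167.] [ 686.9 -178.4]
top part_mid 0.62 [345. 163.] [ 699.1 -230.3]
top valve_axis 0.64 [212. 220.] [527.6 194.1]
top lever_end 0.75 [217. 251.] [428.3 179.6]
side indexer 0.83 [329. 265.] [ 579.5 -206.6]
side rotor 0.93 [327. 270.] [ 561.1 -218.3]
side loaded_nest 0.74 [365. 233.] [ 686.5 -225.4]
side part_mid 0.61 [365. 229.] [ 682.  -227.7]
side valve_axis 0.84 [220. 186.] [523.4 193.9]
side lever_end 0.73 [193. 195.] [433.2 194.3]
axis [ 567.84564252 -216.91724432]
indexer [ 569.41206067 -216.40140651] 1.6491678083257575 18.227252178297157
rotor [ 566.87005816 -218.26522095] 1.6639729081890635 -125.89475670163526
part_mid [ 682.02596584 -230.33630805] 114.96615808043268 -6.702949237500819
loaded_nest [ 691.51463422 -227.40556282] 124.11294989817027 -4.847632241899429
sensor_spot [ 686.94676103 -178.35535213] 125.18824209796257 17.940625176953017
valve_axis [525.49969418 194.02863349] 413.12188737693873 95.88328300682068
lever_end [430.70541856 186.93015664] 426.497554845147 108.75667904807106
```

View pics/s10z.png

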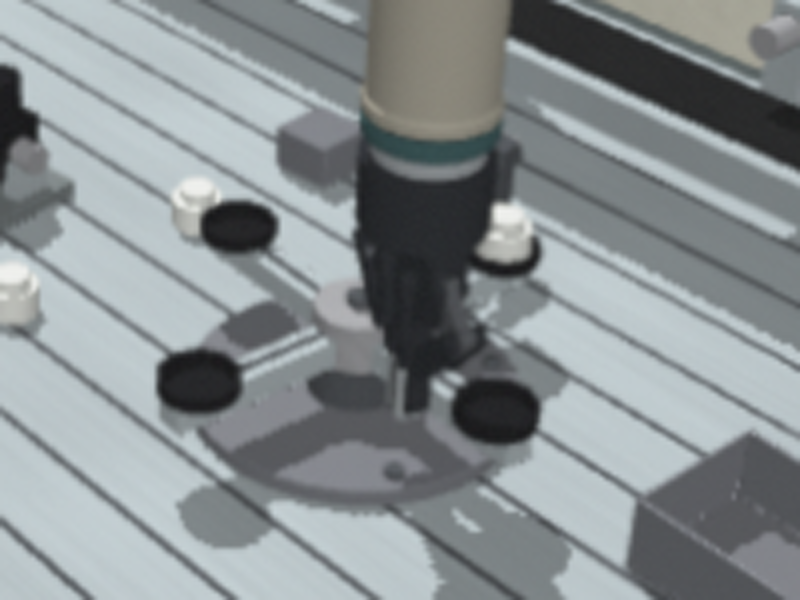

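View pics/t10z.png

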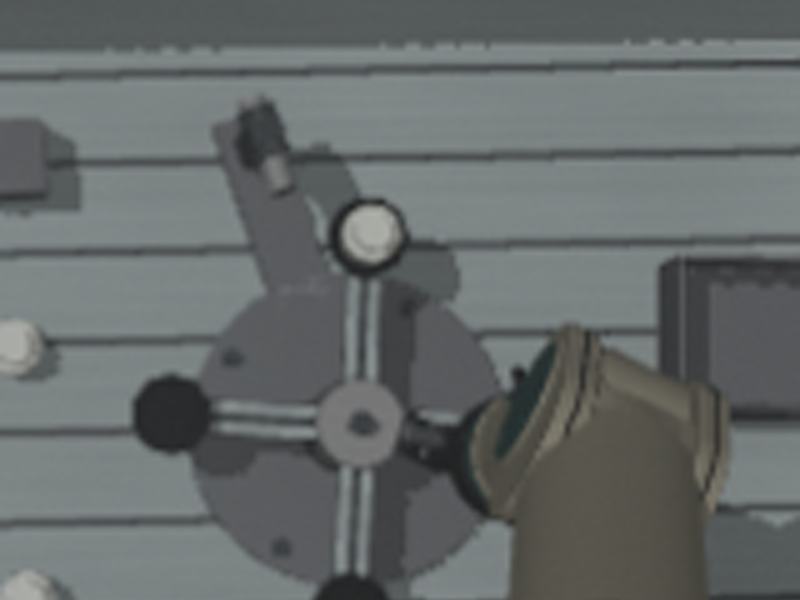

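The top view shows the loaded nest at zoomed (368,237), the hub at (361,422) and the barrel face near (285,190). That makes it a good picture for measuring the remaining turn.

```bash
python3 - <<'E'
from h import *
c=info('top'); g=lambda x,y,z:atz(c,(270+x/5-.5,120+y/5-.5),z)[:2]
an=lambda d:np.degrees(np.arctan2(d[1],d[0]))
h=g(361,422,78); L=g(368,237,70); A=g(172,414,70); S=g(281,188,80); S2=g(262,105,90)
print('hub',h); 
for q in (L,A,S,S2): print(q,np.hypot(*(q-h)),an(q-h))
# spare measures: base disc centre, tongue edges
a1,b1=g(266,290,12),g(213,132,12);print(an(b1-a1))
a2,b2=g(330,265,12),g(305,180,12);print(an(b2-a2))
print(an(g(281,188,80)-g(265,150,80)))
im=cv2.imread('pics/top10.png');cv2.imwrite('pics/t10s.png',cv2.resize(im[130:190,300:360],(600,600),interpolation=cv2.INTER_CUBIC))
E
```

```text
hub [ 568.03732184 -216.00548488]
[ 686.4419259  -225.27510027] 118.76689788898172 -4.476420214895161
[576.14750686 -97.48490776] 118.7977369438284 86.0854382066952
[ 717.3922808  -169.52005457] 156.42186227623853 17.288298679087866
[ 768.75274451 -157.90670642] 208.95489695189826 16.143534284086627
16.872957443785456
14.622612091988847
-158.9204495553602
```

View pics/t10s.png

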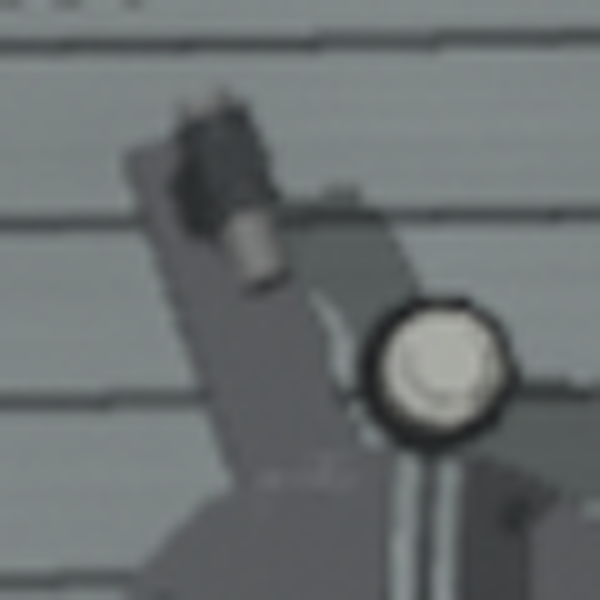

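Target 17°, loaded arm at −4.5°, so 21.5° remain. I'll do about 15°, measure again, then finish.

servo_tool(rows=[{"dx": 0,"dy": -0.006,"dz": 0.0002,"wx": 0,"wy": 0,"wz": 0,"fingers": 1},{"dx": 0,"dy": -0.006,"dz": 0.0005,"wx": 0,"wy": 0,"wz": 0,"fingers": 1},{"dx": 0,"dy": -0.006,"dz": 0.0008,"wx": 0,"wy": 0,"wz": 0,"fingers": 1},{"dx": 0,"dy": -0.006,"dz": 0.001,"wx": 0,"wy": 0,"wz": 0,"fingers": 1},{"dx": 0,"dy": -0.003,"dz": 0.0005,"wx": 0,"wy": 0,"wz": 0,"fingers": 1}])

```text
clock: 17.25
eef_pos: [558.9, -293.5, 45.9]
tool_rot: [1.473, 1.571, 2.697]
force: [-1.3, 1.1, 0.6]
width: -0.1
```

servo_tool(rows=[{"dx": 0,"dy": 0,"dz": 0,"wx": 0,"wy": 0,"wz": 0,"fingers": 1}])

```text
clock: 17.38
eef_pos: [559.2, -293.8, 46.1]
tool_rot: [-1.793, 1.57, -0.569]
force: [-0.8, 0.4, 0.4]
width: 0.2
```

```bash
python3 m.py 11|egrep 'eef|loaded|part_mid|lever|^1'; python3 -c "
import cv2
im=cv2.imread('pics/top11.png');cv2.imwrite('pics/t11z.png',cv2.resize(im[120:270,270:430],(800,750),interpolation=cv2.INTER_CUBIC)[:600])"
```

```text
17.375 [ 559.19119868 -293.77952089   46.0684575 ] [-0.78586339  0.35053414  0.39562297]
top loaded_nest 0.73 [336. 167.] [ 688.4 -203.7]
top part_mid 0.49 [337. 166.] [ 687.5 -204.2]
top lever_end 0.75 [218. 249.] [435.3 175.7]
side lever_end 0.72 [193. 199.] [421.1 176.1]
loaded_nest [ 688.36295923 -203.74687578] 123.04068474104771 7.965326059095759
part_mid [ 687.4504401  -204.23093427] 122.07040188222724 7.799668905817911
lever_end [428.23415462 175.90962059] 420.11456270322464 109.21639690934956
```

View pics/t11z.png

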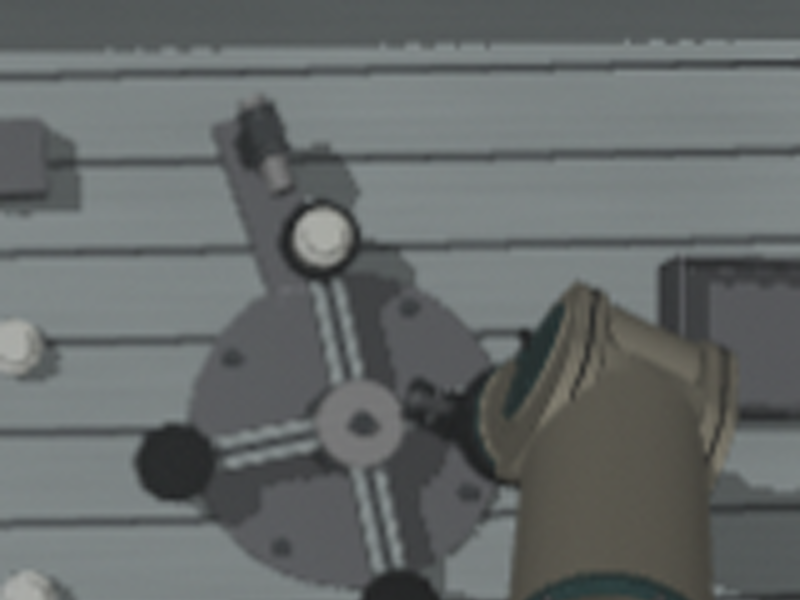

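Nest centre at zoomed (320,238), about 10.3°. The base screw holes also give a target of 16.9°. About 6.7° left.

servo_tool(rows=[{"dx": 0,"dy": -0.003,"dz": 0.0007,"wx": 0,"wy": 0,"wz": 0,"fingers": 1},{"dx": 0,"dy": -0.003,"dz": 0.0008,"wx": 0,"wy": 0,"wz": 0,"fingers": 1},{"dx": 0,"dy": -0.003,"dz": 0.0008,"wx": 0,"wy": 0,"wz": 0,"fingers": 1},{"dx": 0,"dy": -0.002,"dz": 0.0006,"wx": 0,"wy": 0,"wz": 0,"fingers": 1},{"dx": 0,"dy": 0,"dz": 0,"wx": 0,"wy": 0,"wz": 0,"fingers": 1}])

```text
clock: 19.2
eef_pos: [567.3, -294.2, 45.9]
tool_rot: [-0.403, 1.571, 0.821]
force: [-2.1, 0.8, -0.3]
width: -0.3
```

```bash
python3 m.py 12|egrep 'eef|loaded|part_mid|lever|^1'; python3 -c "
import cv2
im=cv2.imread('pics/top12.png');cv2.imwrite('pics/t12z.png',cv2.resize(im[120:270,270:430],(800,750),interpolation=cv2.INTER_CUBIC)[:600])"
```

```text
19.2 [ 567.30570388 -294.16788986   45.91248645] [-2.14873185  0.78183392 -0.27789825]
wrist lever_end 0.24 [549. 398.] [ 655.2 -195.7]
top loaded_nest 0.66 [330. 170.] [ 680.  -185.9]
top part_mid 0.67 [335. 165.] [ 692.4 -198. ]
top lever_end 0.65 [215. 254.] [420. 186.]
side lever_end 0.64 [194. 198.] [426.1 179.5]
lever_end [426.0652595  179.53895475] 425.11477472109385 108.78598504192159
loaded_nest [ 680.01996429 -185.85065574] 122.78547991064 17.576426561812045
part_mid [ 692.36788814 -198.02709073] 131.77546255652516 10.892871715680744
```

View pics/t12z.png

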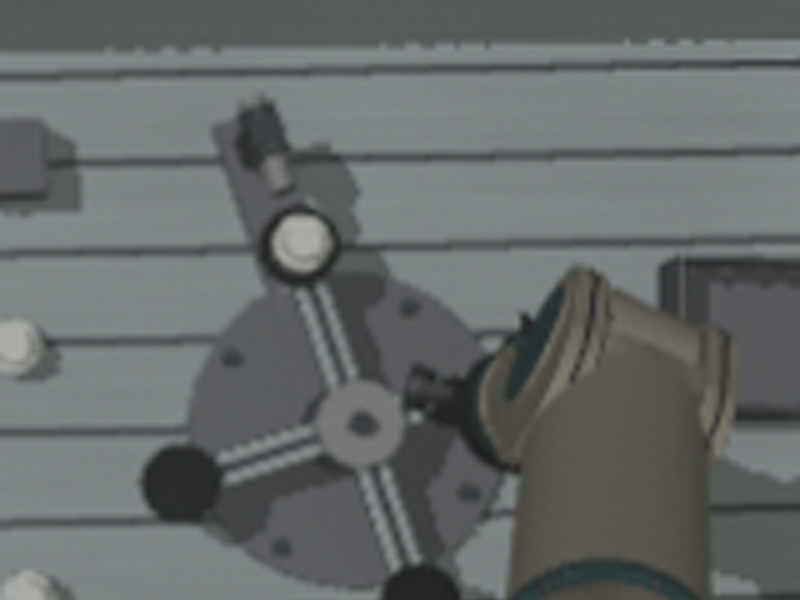

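```bash
python3 - <<'E'
from h import *
c=info('top'); g=lambda x,y,z:atz(c,(270+x/5-.5,120+y/5-.5),z)[:2]
an=lambda d:np.degrees(np.arctan2(d[1],d[0]))
L=g(299,244,70);A=g(181,484,70);h=g(360,422,78)
print(an(L-h),an(A-h)-90,np.hypot(*(L-h)))
H=[g(*p,12) for p in ((232,357),(410,307),(282,547),(468,492))]
print('holes',an(H[1]-H[2])+45,an(H[0]-H[3])-45, np.mean(H,axis=0),h)
b=np.mean(H,axis=0); S=g(281,188,82); print('sensor',an(S-b),an(S-h),'loaded from b',an(L-b),an(A-b)-90)
im=cv2.imread('pics/top12.png')[120:270,270:430]; gr=cv2.cvtColor(im,cv2.COLOR_BGR2GRAY)
def cen(x,y,r=11):
    m=np.zeros(gr.shape,np.uint8);cv2.circle(m,(x,y),r,255,-1); k=(gr<55)&(m>0); cnt=cv2.findContours(k.astype(np.uint8),0,1)[0]; cc=max(cnt,key=cv2.contourArea); return cv2.minEnclosingCircle(cc)
for p in ((60,48),(36,97)):
    (x,y),r=cen(*p); q=atz(c,(270+x,120+y),70)[:2]; print(x,y,r,q,an(q-b))
E
```

```text
16.612379724624667 17.79534140765402 119.80096759989817
holes 15.336305100670526 13.886981595125036 [ 569.71274918 -217.31106534] [ 568.05086394 -215.37409153]
sensor 18.052025767134282 17.1863184812637 loaded from b 17.736926909858454 18.262942326092045
59.85714340209961 49.14285659790039 8.144209861755371 [ 680.11390108 -182.82022915] 17.34952162963575
36.0 96.5 7.632268905639648 [ 531.02947296 -103.00071187] 108.69611274548866
```

The loaded arm is at about 17.3° and the sensor at about 17°. I'll back the finger off and rise.

servo_tool(rows=[{"dx": 0,"dy": 0.01,"dz": -0.003,"wx": 0,"wy": 0,"wz": 0,"fingers": 1},{"dx": 0,"dy": 0.015,"dz": -0.007,"wx": 0,"wy": 0,"wz": 0,"fingers": 1},{"dx": -0.04,"dy": 0,"dz": 0,"wx": 0,"wy": 0,"wz": 0,"fingers": 1},{"dx": -0.07,"dy": 0,"dz": 0,"wx": 0,"wy": 0,"wz": 0,"fingers": 1},{"dx": -0.07,"dy": 0,"dz": 0,"wx": 0,"wy": 0,"wz": 0,"fingers": 1}])

```text
clock: 21.02
eef_pos: [545.8, -295.1, 182.2]
tool_rot: [1.624, 1.57, 2.847]
force: [0.6, 0.8, -0.1]
width: 0.4
```

servo_tool(rows=[{"dx": -0.06,"dy": 0.06,"dz": 0,"wx": 0,"wy": 0,"wz": 0,"fingers": 1},{"dx": -0.04,"dy": 0.07,"dz": 0.01,"wx": 0,"wy": 0,"wz": 0,"fingers": 1},{"dx": 0,"dy": 0.06,"dz": 0.01,"wx": 0,"wy": 0,"wz": 0,"fingers": 1},{"dx": 0,"dy": 0,"dz": 0,"wx": 0,"wy": 0,"wz": 0,"fingers": 1},{"dx": 0,"dy": 0,"dz": 0,"wx": 0,"wy": 0,"wz": 0,"fingers": 1}])

```text
clock: 21.65
eef_pos: [419.0, -233.1, 255.6]
tool_rot: [-1.73, 1.569, -0.506]
force: [0.4, -0.8, 0.0]
width: -0.1
```

```bash
python3 m.py 13; python3 -c "
import cv2
im=cv2.imread('pics/top13.png');cv2.imwrite('pics/t13z.png',cv2.resize(im[120:270,270:430],(800,750),interpolation=cv2.INTER_CUBIC)[:600])
im=cv2.imread('pics/side13.png');cv2.imwrite('pics/s13z.png',cv2.resize(im[140:320,200:440],(800,600),interpolation=cv2.INTER_CUBIC))"
```

```text
21.65 [ 418.99398493 -233.10953242  255.61076233] [ 0.3729804  -0.76502732  0.03770098]
wrist indexer 0.75 [325. 281.] [ 572.7 -217.6]
wrist rotor 0.86 [321. 278.] [ 566.4 -221.7]
wrist loaded_nest 0.61 [384. 369.] [ 686.1 -182.4]
wrist sensor_spot 0.6 [460. 153.] [448.4 -36.2]
top indexer 0.59 [338. 208.] [ 560.1 -216. ]
top rotor 0.59 [342. 204.] [ 573.2 -228.4]
top loaded_nest 0.91 [330. 166.] [ 692.9 -185.9]
top sensor_spot 0.84 [327. 165.] [ 696.  -176.1]
top part_mid 0.75 [422. 188.] [ 611.6 -473.5]
top valve_axis 0.61 [212. 217.] [534.4 192.5]
top lever_end 0.56 [214. 252.] [426.8 186.2]
side indexer 0.63 [331. 268.] [ 574.4 -219.7]
side rotor 0.57 [327. 269.] [ 564.8 -216.6]
side loaded_nest 0.78 [350. 230.] [ 666.  -192.4]
side sensor_spot 0.76 [351. 224.] [ 690.1 -174.3]
side part_mid 0.45 [351. 224.] [ 672.6 -188.6]
side valve_axis 0.67 [224. 187.] [529.7 183.8]
side lever_end 0.8 [194. 198.] [426.2 180.9]
axis [ 569.53774835 -218.63005301]
indexer [ 572.69444659 -217.59602692] 3.3217395617476067 18.13702133331684
rotor [ 566.38105011 -221.65575987] 4.372601720196975 -136.21378815735486
loaded_nest [ 686.11957972 -185.90959783] 121.08654587217639 15.677579092027242
sensor_spot [ 690.09385637 -174.34107332] 128.4339865563637 20.171935817846304
part_mid [ 642.05605011 -331.0840322 ] 133.80882454538855 -57.18320685060954
valve_axis [532.05630422 188.1428806 ] 408.4961176930704 95.26456251114584
lever_end [426.53363926 183.54430599] 426.8423482431635 109.5742364647863
```

View pics/t13z.png

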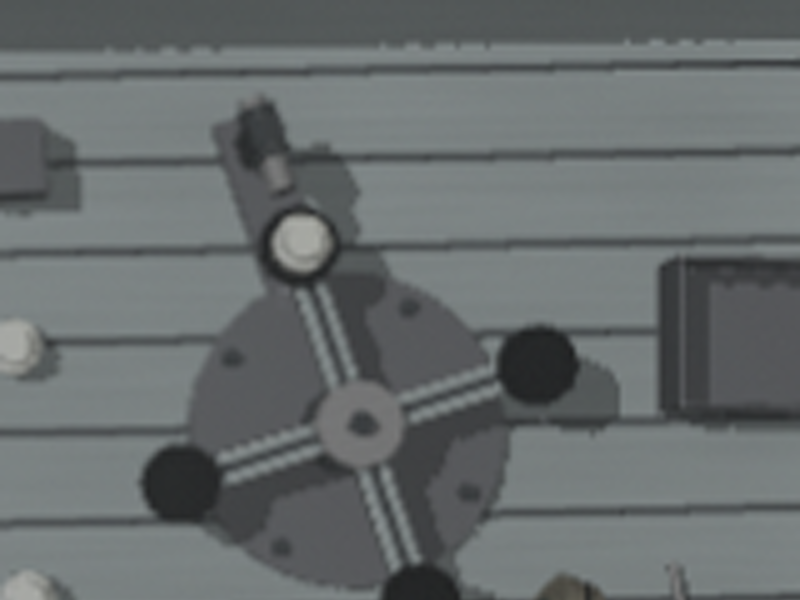

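View pics/s13z.png

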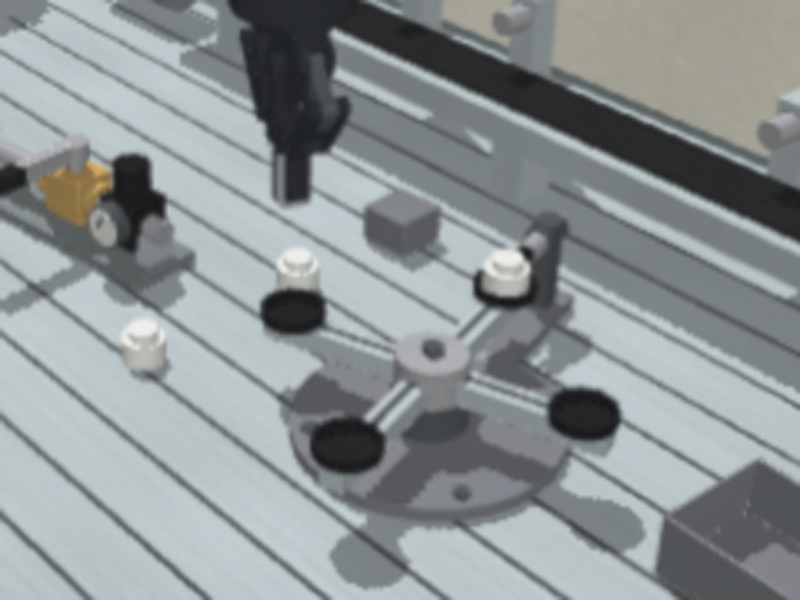

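View pics/wrist13.png

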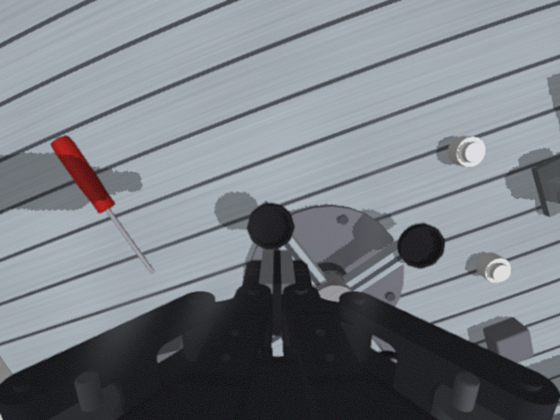

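The top view shows the loaded nest at zoomed (299,243), in line with the barrel, and the part seated. I'll do one overlay check of the sensor direction before handing in.

```bash
python3 - <<'E'
from h import *
c=info('top'); g=lambda x,y,z:atz(c,(270+x/5-.5,120+y/5-.5),z)[:2]
an=lambda d:np.degrees(np.arctan2(d[1],d[0]))
d=g(181,484,70)-g(537,364,70);print('cross arms -90:',an(d)-90,'mid',(g(181,484,70)+g(537,364,70))/2)
ax=(g(181,484,70)+g(537,364,70))/2
out=[]
im=cv2.imread('pics/top0.png')
for ang in (15,17,19):
    u=np.array([np.cos(np.radians(ang)),np.sin(np.radians(ang))]);w=np.array([-u[1],u[0]])
    z=cv2.resize(im[120:190,300:350],(400,560),interpolation=cv2.INTER_CUBIC)
    def dr(pts,col):
        p=(proj(c,pts)-[300,120]+.5)*8; cv2.polylines(z,[p.astype(np.int32)],False,col,1)
    dr([np.r_[ax+x*u+y*w,12] for x,y in ((100,20),(220,20),(220,-20),(100,-20))],(0,255,0))
    dr([np.r_[ax+x*u+y*w,77] for x,y in ((185,9),(155,9),(155,-9),(185,-9))],(0,0,255))
    t=np.linspace(0,6.3,60); dr([[ax[0]+105*np.cos(a),ax[1]+105*np.sin(a),12] for a in t],(255,0,0))
    out.append(z[:, 0:260])
cv2.imwrite('pics/o13.png',np.hstack(out))
E
```

```text
cross arms -90: 17.345370353915186 mid [ 567.35155729 -216.26982945]
```

View pics/o13.png

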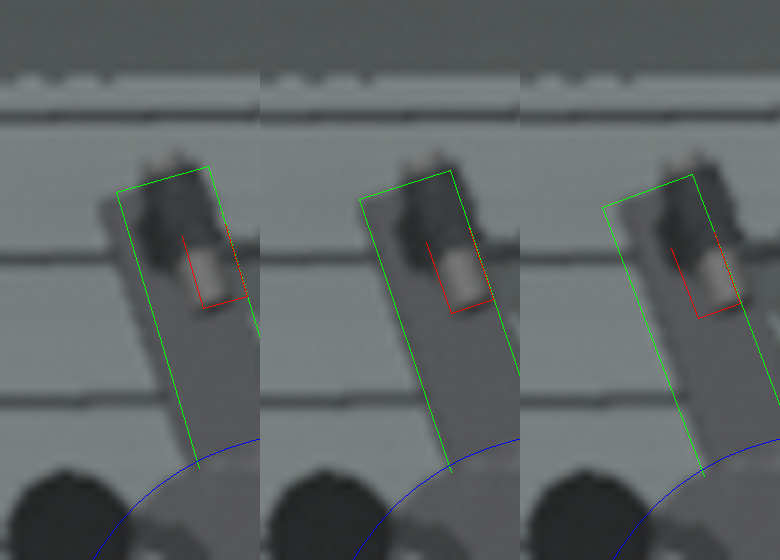

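The overlay at 17° fits both the tongue and the barrel, and the rotor stands at 17.3°. I'm handing in.

```bash
python3 -c "
from h import *
print(ctrl.finish_job()); print(ctrl.read_state()['clock'])"
```

```text
the job is handed in; nothing more can be done
None
the job is handed in; nothing more can be done
```

Both steps are done and the job is handed in at about 22 s of the 64 s allowed; no verdict is reported.

- **Valve:** I pushed the lever with the closed fingers until it stalled at its stop at about 18 N. In the wrist view it then stood about 90° to the pipe. After the turntable move the detections still put it across the pipe.
- **Turntable:** I pushed one of the empty arms anticlockwise about 136°, in stages with measurements between. The loaded arm ended at 17.3°. The tongue and sensor barrel overlay fits best at about 17°, so it should be well inside the 4° tolerance.
- **Last look:** the part was upright in its nest, and the arm was clear and touching nothing. In the last pictures the spare parts, bin, terminal and screwdriver showed no shift; I made no separate position check of the jar and wrench.

**Checks that disagreed:**
- The point network put the sensor direction anywhere from 17.5° to 22° in different readings. I went by the tongue and barrel edges instead.
- The base's screw holes, taken as lying at 45° to the tongue, came out at about 14–15°.
- The last detection medians put the nest near 16° and the sensor near 20°. That is about as large as the tolerance, and I put it down to detection noise.

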